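# Fetch the muddler from the bar drawer and lean it in the mixing jug

## Task

Get the mixing jug ready for service: pull the drawer of the small grey cabinet right out and take the muddler (the steel rod with the thick solid cylindrical foot and a small ball on top) out of it. Stand the muddler foot down in the steel jug that has a handle, so that its shaft leans on the rim directly opposite the handle, then push the drawer fully shut again. Leave the jug standing where it is, the spoon and the whisk in the drawer, and do not shift or knock over anything else.

Things in the scene. Friction and masses are not known exactly. Their poses are not given: they have to be found in the camera images.
- drawer (a joint): drawer travel in m: 0 shut, 0.175 fully out. Slides level with light friction (2 N), no spring or catch, stays where left. The fixed grey cabinet (220 x 220 mm, 195 mm tall) has this one drawer; its front panel is 208 mm wide, 14 mm thick, stands proud of the cabinet front, top edge 174 mm above the table
- drawer_handle (a point): middle of the drawer handle, a level steel bar 10 mm thick, 110 mm long, 155 mm above the table, its axis 45 mm out from the panel face (the cabinet top is 40 mm higher than the bar). Moves with the drawer. x points from handle into cabinet: the drawer opens along -x; y along the bar; z up
- muddler_center (a point): middle of the muddler: steel, 200 mm long, shaft 10 mm thick, solid cylindrical foot 24 mm thick with rounded end, 14 mm ball on top, about 0.12 kg. z points up the shaft. Starts in one of 3 places side by side in the drawer, 65 mm apart, foot on the drawer floor, leaning 37 degrees with its top towards the handle. With the drawer fully out it can be lifted straight up
- muddler_top (a point): centre of the ball on top of the muddler, 92.5 mm up the shaft (+z) from the middle. The centre of the rounded foot end lies 87.5 mm down the shaft (-z) from the middle, 24 mm above the table at the start. In the drawer the shaft rests, 90 mm up from that foot point, on a cross rail between 2 short pins whose tops are 107 mm above the table: grip higher than that
- jug: mixing jug: round plain steel, loose, 0.45 kg, 90 mm outside and 82 mm inside diameter, 100 mm tall, bottom 4 mm thick; the only vessel with a handle, which reaches 83 mm from the axis along the jug's own -x. Origin at centre of underside, z up. The rim side opposite the handle is +x. The muddler settles in it leaning about 37 degrees, foot in the bottom corner at the handle side
- spoon_center (a point): middle of the bar spoon (flat round 24 mm disc as foot, plain 10 mm shaft, 200 mm long) leaning in the drawer beside the muddler in the same way; must stay there
- whisk_center (a point): middle of the bar whisk (26 mm wire bulb as foot, plain 10 mm shaft, 200 mm long) leaning in the drawer beside the muddler in the same way; must stay there
- jar: glass jar with steel cap, 80 mm across, 95 mm tall, a bystander; origin at the centre of its underside
- tumbler: open steel tumbler with no handle, 76 mm across, 95 mm tall, a bystander; origin at the centre of its underside
- bowl: white bowl, 120 mm across, 55 mm tall, a bystander; origin at the centre of its underside
- syrup0: syrup bottle, 66 mm across, 200 mm tall, a bystander at the far side of the table; origin at the centre of its underside
- syrup1: syrup bottle, 66 mm across, 200 mm tall, a bystander at the far side of the table; origin at the centre of its underside
Mind the look-alikes: they are no part of the job. Leave any green or pink look-alike of the jug alone.

How it is judged (in metres and radians):
On the way, in this order (a step that is already met when the one before it is completed fails the run):
1. the drawer is pulled out (150 mm or more) (value of joint drawer above 0.15 m), for 0.2 s.
2. the muddler stands foot down in the jug, leaning on the rim opposite the handle, let go of (z of muddler_center in the frame of jug below 0.105 m and z of muddler_top in the frame of jug above 0.13 m and horizontal distance between muddler_center and jug below 0.045 m and x of muddler_top in the frame of jug above 0.055 m and y of muddler_top in the frame of jug between -0.045 and 0.045 m and angle between jug's own z axis and vertical below 0.1 rad and contact force between the fingers and muddler below 0.05 N and linear speed of muddler below 0.03 m/s), for 0.3 s.
At the end, for the whole second after the job is handed in: muddler at rest in the upright, unmoved (30 mm) jug: its middle under 105 mm above the jug's underside and within 45 mm of its axis, top ball over 130 mm up, 55 mm or more out opposite the handle, within 45 mm of that line; drawer shut within 8 mm; spoon and whisk still in the drawer (z of muddler_center in the frame of jug below 0.105 m and z of muddler_top in the frame of jug above 0.13 m and horizontal distance between muddler_center and jug below 0.045 m and x of muddler_top in the frame of jug above 0.055 m and y of muddler_top in the frame of jug between -0.045 and 0.045 m and angle between jug's own z axis and vertical below 0.1 rad and value of joint drawer below 0.008 m and distance of jug from where it was at the start of the episode below 0.03 m and linear speed of muddler below 0.02 m/s and height (world z) of each of spoon_center, whisk_center below 0.115 m); the robot touches nothing.
It fails at once if the jar, tumbler, bowl or a syrup bottle is moved by 30 mm or tipped (distance of any of jar, tumbler, bowl, syrup0, syrup1 from where it was at the start of the episode above 0.03 m or angle between any of jar, tumbler, bowl, syrup0, syrup1's own z axis and vertical above 0.3 rad).
It fails at once if the spoon or the whisk is lifted out of its place (height (world z) of any of spoon_center, whisk_center above 0.13 m).
It fails at once if the jug is tipped or knocked away (angle between jug's own z axis and vertical above 0.4 rad or distance of jug from where it was at the start of the episode above 0.06 m).
It also fails if it takes over 61 s, if anything falls off the work surface, if the arm or the gripper's body presses on something with over 40 N, if the wrist force passes 120 N, or if a joint passes its speed limit or range.

## Robot

A 6-joint arm with a two-finger parallel gripper is mounted at the origin on the work surface. World frame = base frame: x ahead of the robot, y to its left, z up, the work surface at z = 0. Lengths are in m, angles in degrees, forces in N, time in s.
With the tool pointing down it reaches from about 0.25 to 0.725 m from the base axis. Payload 9.7 kg.
Tool frame: the origin (TCP) lies at the very end of the fingers, on their centre line; the grasp point (between the pads) lies 19 mm behind it; x points along the fingers, z is the direction in which the jaws open and shut, and the axes are right-handed (so a half turn about x gives the same grasp; the last joint's range is limited). The gripper opens to 85 mm and grips with 20 to 120 N. Pads are 22 mm wide; open, the fingers measure 114 mm over their backs; the gripper's body (76 mm by 85 mm) begins 54 mm behind the grasp point. The pads swing forward as they close: fully open they stand 13 mm farther back than shut.
Start: joints at [0, 4.979, 10.078, 95.1, 0, 90], TCP at [0.55, -0, 0.231] pointing down, gripper open.
Joint ranges: [-179.16, 179.16], [-48.56, 103.87], [-65.8, 70.77], [-126.05, 130.52], [-82.76, 87.17], [-180, 180]. Speed limits (degrees/s): [127.2, 127.2, 147.25, 180, 180, 180].

## Interface

Orientations are given as [roll, pitch, yaw] about the fixed x, y, z axes, in that order (R = Rz(yaw) Ry(pitch) Rx(roll)).
In Python, from workcell import sensors, vision, job_done gives the robot as it stands.
- The arm moves only by the tool carry_out, never from a script. Its argument "increments" is a list of rows, each a list of 7 numbers: the turn, a rotation vector about the tool's x, y, z in degrees, then the shift along the tool's x, y, z in mm, then the opening in per cent of the stroke, from 0 (shut) to 100 (fully open). A call has 1 to 12 rows; each row shifts and turns the commanded pose from where the row before left it, along the tool's axes as they then stand; what a row does not reach is not made up. A row lasts 1/8 s, in which the tool goes at most 62.5 mm and 10.7 degrees, less where a joint would pass 70% of its speed; a pose out of reach is approached as far as the arm can. A call is refused whole if a number of a shift passes 62.5 or a number of a turn 10.7, either way. A call with a gripper value outside its range is refused whole. The fingers move at their own pace and stop on an object; "squeeze" is the grip in N (left out, the last holds). Time passes only in rows, so rows that do not move let the fingers close. It gives the time, the measured TCP pose, the force and the opening at its end, in the units of the state.
- sensors.get_obs(): the state, without advancing time (a new reading comes with each control period).
- vision.camera(name): name is "scene" or "side" or "wrist"; returns the picture (384x512x3 uint8, red, green, blue); there is no depth.
- vision.calibration(name): a dict with "camera_matrix" (3x3 intrinsics, pixels), "dist" ([k1, k2, p1, p2, k3] as OpenCV has them; the pictures are not rectified), "extrinsics" (4x4, takes a point from world to camera coordinates); the wrist camera has in their place "mount" (4x4, takes a point from camera to tool coordinates, whose origin is the TCP and whose axes are the tool frame's). Camera axes: x right, y up, looking along -z (the intrinsics and any distortion apply to the point x, -y, -z); pixel columns grow to the right and rows downward; lengths in m; the calibration is good to about 2 mm. A picture is of the moment at which its call begins: read the wrist's pose just before it. calibration takes no time and is no camera call.
- job_done(): hands the job in, once; it reports no verdict.
The state is a dict: "time": time; "q": joint angles; "qd": joint speeds; "joint_efforts": joint torques, N m; "ee_pos": TCP position; "tcp_rot": TCP orientation; "wrist_force": force on the tool from outside, world axes, zero at the start; "torque": the same for the moment, N m; "opening": finger opening in m.
Only numpy, scipy, OpenCV 4.12 (cv2) and the standard library are available. Lean on these libraries where they do the work, as an engineer would, in place of code of your own. Each camera call takes 0.05 s, during which the arm holds its last target.

## Working session

There is one attempt and no reset: what is moved stays moved. The work goes in short steps, Python scripts to look and compute and a tool call to move; the robot and the scene stay as the last step left them, time stands still between calls to the robot, and variables do not carry over. Pictures are saved under pics/ and viewed, and the job is handed in when it is done.

Besides the shell and the picture viewer there is one more tool, called as a command line: name --pt "numbers of a row" for each row, then --argument value for the rest. carry_out: Moves the arm, as the interface text tells. Its arguments: {"type":"object","properties":{"increments":{"type":"array"},"squeeze":{"type":"number"}},"required":["increments"]}

```bash
mkdir -p pics; ls
python3 - <<'E'
from workcell import sensors, vision
import cv2,json
print(sensors.get_obs())
for n in ["scene","side","wrist"]:
    im=vision.camera(n); cv2.imwrite(f"pics/{n}0.png",im[:,:,::-1])
    print(n,vision.calibration(n))
E
```

```text
pics
{'time': 0.0, 'q': array([-1.25166700e-03,  5.01142965e+00,  1.00345752e+01,  9.50985489e+01,
        2.49138556e-04,  9.00003633e+01]), 'qd': array([ 0.13172819, -0.00550484,  0.03632267,  0.05829628,  0.03919745,
       -0.15987997]), 'joint_efforts': array([ 7.68234549e-04, -5.20392072e+01,  4.64802504e+01,  1.63646933e-02,
        2.23589603e-05, -6.77332673e-05]), 'ee_pos': array([ 5.49779289e-01, -1.07710569e-05,  2.30580983e-01]), 'tcp_rot': array([179.81105436,  89.92459624, 179.80943924]), 'wrist_force': array([ 0.76247233,  0.11046737, -1.36988429]), 'torque': array([ 0.02913064, -0.0021255 , -0.01309435]), 'opening': 0.08517417110488562}
scene {'camera_matrix': array([[454.59227887,   0.        , 261.6833775 ],
       [  0.        , 454.59227887, 187.10940576],
       [  0.        ,   0.        ,   1.        ]]), 'dist': array([-0.03214081,  0.        ,  0.        ,  0.        ,  0.        ]), 'extrinsics': array([[-0.76302033,  0.64630819,  0.00925696,  0.38497471],
       [-0.5769343 , -0.68743664,  0.4411096 ,  0.21886904],
       [ 0.29145632,  0.33123494,  0.8974
[... 514 characters left out ...]
0.51032957, -0.99389512],
       [ 0.        ,  0.        ,  0.        ,  1.        ]])}
wrist {'camera_matrix': array([[291.31245547,   0.        , 257.56539693],
       [  0.        , 291.31245547, 193.2706849 ],
       [  0.        ,   0.        ,   1.        ]]), 'dist': array([-0.00199604,  0.        ,  0.        ,  0.        ,  0.        ]), 'mount': array([[ 7.21053243e-04,  2.80373232e-01, -9.59890791e-01,
        -1.43734864e-01],
       [-9.05648219e-05,  9.59891055e-01,  2.80373241e-01,
         7.16713660e-02],
       [ 9.99999736e-01, -1.15231696e-04,  7.17524510e-04,
         7.04737855e-05],
       [ 0.00000000e+00,  0.00000000e+00,  0.00000000e+00,
         1.00000000e+00]])}
```

View pics/scene0.png

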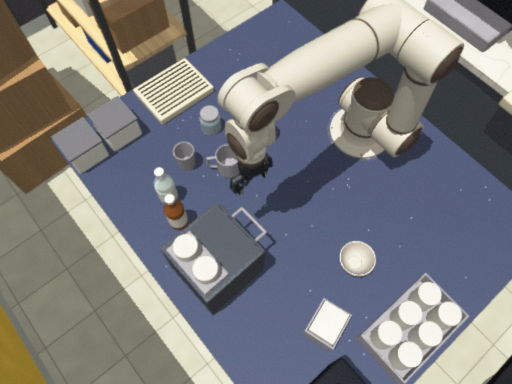

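View pics/side0.png

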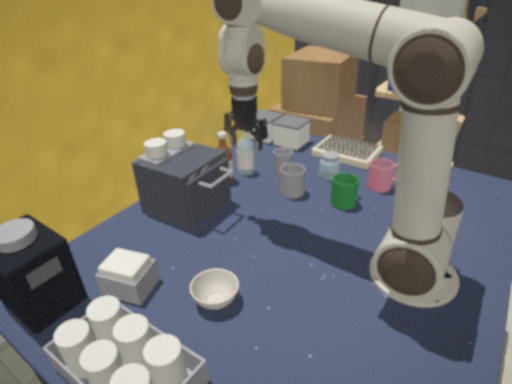

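View pics/wrist0.png

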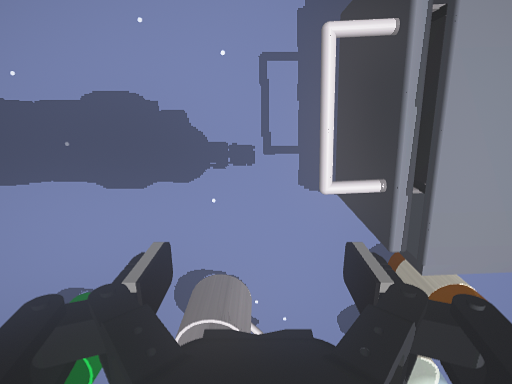

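```bash
cat > h.py <<'E'
import numpy as np, cv2
from scipy.spatial.transform import Rotation as R
from workcell import sensors, vision
def Rt(rpy): return R.from_euler('xyz',rpy,degrees=True).as_matrix()
def ext(n,obs=None):
    c=vision.calibration(n)
    if n!='wrist': return c,c['extrinsics']
    T=np.eye(4);T[:3,:3]=Rt(obs['tcp_rot']);T[:3,3]=obs['ee_pos']
    return c,np.linalg.inv(T@c['mount'])
def proj(n,P,obs=None):
    c,E=ext(n,obs);P=np.atleast_2d(P);X=(E[:3,:3]@P.T).T+E[:3,3]
    X=X*[1,-1,-1]
    return cv2.projectPoints(X[:,None],np.zeros(3),np.zeros(3),c['camera_matrix'],c['dist'])[0][:,0]
def ray(n,uv,obs=None):
    c,E=ext(n,obs)
    p=cv2.undistortPoints(np.array([[uv]],float),c['camera_matrix'],c['dist'])[0,0]
    d=E[:3,:3].T@np.array([p[0],-p[1],-1]); o=-E[:3,:3].T@E[:3,3]
    return o,d/np.linalg.norm(d)
def onz(n,uv,z,obs=None):
    o,d=ray(n,uv,obs);return o+d*(z-o[2])/d[2]
def tri(l,obs=None):
    A=np.zeros((3,3));b=np.zeros(3);rs=[ray(n,uv,obs) for n,uv in l]
    for o,d in rs:
        M=np.eye(3)-np.outer(d,d);A+=M;b+=M@o
    x=np.linalg.solve(A,b);return x,[np.linalg.norm((np.eye(3)-np.outer(d,d))@(x-o)) for o,d in rs]
def snap(n,f,crop=None,s=1,annot=[]):
    o=sensors.get_obs();im=vision.camera(n)[:,:,::-1].copy()
    cv2.imwrite('pics/raw_'+f,im)
    if crop: x0,y0,x1,y1=crop; im=im[y0:y1,x0:x1]
    im=cv2.resize(im,None,fx=s,fy=s,interpolation=cv2.INTER_CUBIC)
    cv2.imwrite('pics/'+f,im);return o
def crop(src,f,x0,y0,x1,y1,s):
    im=cv2.imread('pics/'+src)[y0:y1,x0:x1]
    cv2.imwrite('pics/'+f,cv2.resize(im,None,fx=s,fy=s,interpolation=cv2.INTER_CUBIC))
E
python3 - <<'E'
from h import *
crop('scene0.png','s1.png',140,90,290,320,2.6) if 0 else crop('scene0.png','s1.png',140,90,300,310,2.7)
crop('side0.png','d1.png',130,120,400,270,2.9)
E
```

```text
(no output)
```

View pics/s1.png

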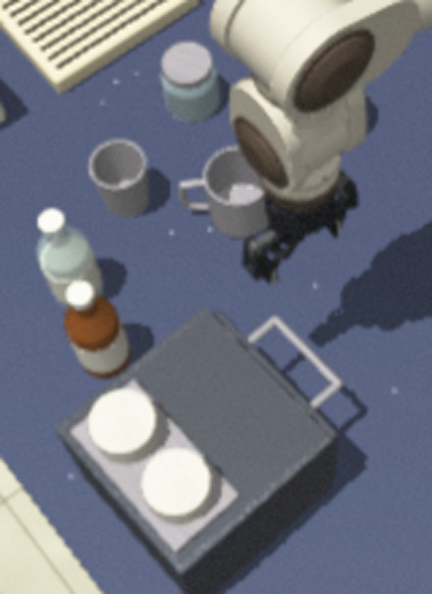

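View pics/d1.png

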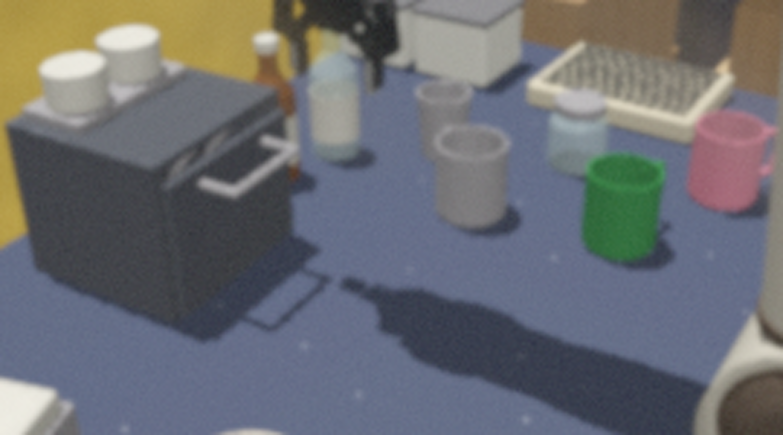

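Run:
```python
from h import *
o=sensors.get_obs()
np.set_printoptions(precision=4,suppress=True)
for uv in [(241.9,209.3),(265.2,231.9)]: print('scene',onz('scene',uv,.155))
for uv in [(328,27),(327,187)]: print('wrist',onz('wrist',uv,.155,o))
for uv in [(130+203/2.9,120+184/2.9),(130+236/2.9,120+191/2.9),(130+296/2.9,120+152/2.9)]: print('side',onz('side',uv,.155))
# jug rim (z .1)
s=lambda x,y:(140+x/2.7,90+y/2.7); d=lambda x,y:(130+x/2.9,120+y/2.9)
# jug rim in side ellipse: left 435 right 510, top 125 bottom ~160
print('jug rim side c',onz('side',d(472,142),.1), onz('side',d(435,142),.1),onz('side',d(510,142),.1))
print('jug bottom side',onz('side',d(472,209),0))
print('jug handle end scene',onz('scene',s(181,190),.08),onz('scene',s(187,205),.05))
print('jug rim left',onz('scene',s(205,170),.1),onz('scene',s(237,147),.1))
print('tumbler',onz('scene',s(118,162),.095),'jar',onz('scene',s(190,65),.095))
print('bottles',onz('scene',s(51,220),.2),onz('scene',s(80,294),.2))
print('bowl',onz('scene',(358,256),.055))
print('cab corners', [onz('scene',s(*p),.195) for p in [(207,312),(335,435),(180,575),(62,430)]])
```

```text
scene [0.6031 0.0156 0.155 ]
scene [0.5959 0.1227 0.155 ]
wrist [0.5971 0.1241 0.155 ]
wrist [0.6038 0.0127 0.155 ]
side [0.6363 0.1254 0.155 ]
side [0.5968 0.1183 0.155 ]
side [0.596  0.0165 0.155 ]
jug rim side c [ 0.4932 -0.1991  0.1   ] [ 0.5317 -0.1752  0.1   ] [ 0.4536 -0.2236  0.1   ]
jug bottom side [ 0.4943 -0.2063  0.    ]
jug handle end scene [ 0.5595 -0.2391  0.08  ] [ 0.5593 -0.2309  0.05  ]
jug rim left [ 0.5223 -0.2326  0.1   ] [ 0.4679 -0.2333  0.1   ]
tumbler [ 0.6017 -0.3192  0.095 ] jar [ 0.4337 -0.3819  0.095 ]
bottles [ 0.7361 -0.2447  0.2   ] [ 0.7658 -0.1422  0.2   ]
bowl [0.3904 0.3577 0.055 ]
cab corners [array([ 0.6656, -0.031 ,  0.195 ]), array([0.6484, 0.1781, 0.195 ]), array([0.8732, 0.1902, 0.195 ]), array([ 0.8766, -0.0213,  0.195 ])]
```

carry_out --pt "-4 0 0 0 0 0 45" --pt "0 0 0 0 22 18 45" --pt "0 0 0 0 22 18 45" --pt "0 0 0 0 20.4 17.6 45" --pt "0 0 0 0 0 0 45" --pt "0 0 0 0 0 0 45" --squeeze 40

```text
time: 0.9
ee_pos: [0.5987, 0.0677, 0.231]
tcp_rot: [-164.7, 90.0, -160.7]
wrist_force: [0.7, 0.3, 0.4]
opening: 0.0382
```

Run:
```python
from h import *
np.set_printoptions(precision=4,suppress=True)
o=snap('wrist','w1.png');snap('scene','sc1.png',(120,80,320,280),3)
print(o['time'],o['ee_pos'],o['tcp_rot'],o['opening'])
print(proj('wrist',[[.6034,.0142,.155],[.5965,.1234,.155]],o), Rt(o['tcp_rot']))
```

```text
0.9 [0.5987 0.0677 0.231 ] [-164.6964   89.957  -160.6908] 0.03823886929345755
[[258.8724 262.7414]
 [260.0525 130.622 ]] [[-0.0007 -0.0699  0.9976]
 [-0.0002  0.9976  0.0699]
 [-1.     -0.0002 -0.0007]]
```

View pics/w1.png

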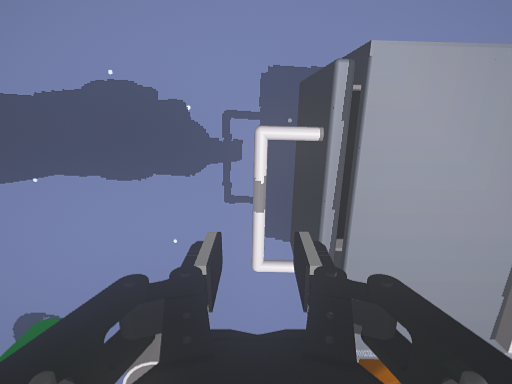

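View pics/sc1.png

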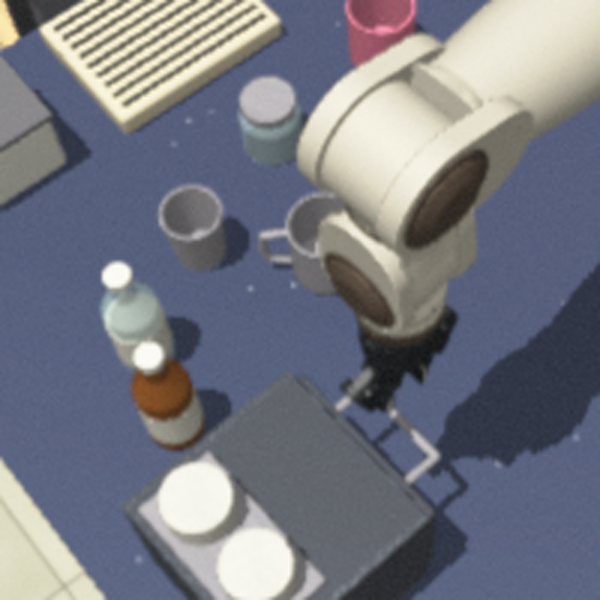

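carry_out --pt "0 0 0 35 0 1 45" --pt "0 0 0 35 0 0 45" --pt "0 0 0 25 0 0 45" --pt "0 0 0 0 0 0 45" --pt "0 0 0 0 0 0 0" --pt "0 0 0 0 0 0 0" --pt "0 0 0 0 0 0 0" --pt "0 0 0 0 0 0 0" --squeeze 40

```text
time: 2.0
ee_pos: [0.5998, 0.0678, 0.1382]
tcp_rot: [-12.8, 90.0, -8.8]
wrist_force: [-4.9, -2.5, 5.3]
opening: 0.0085
```

carry_out --pt "0 0 0 0 0 -12 0" --pt "0 0 0 0 0 -26 0" --pt "0 0 0 0 0 -30 0" --pt "0 0 0 0 0 -30 0" --pt "0 0 0 0 0 -30 0" --pt "0 0 0 0 0 -26 0" --pt "0 0 0 0 0 -14 0" --pt "0 0 0 0 0 -6 0" --pt "0 0 0 0 0 0 0" --pt "0 0 0 0 0 0 0"

```text
time: 3.25
ee_pos: [0.4263, 0.0599, 0.1381]
tcp_rot: [71.7, 89.4, 75.9]
wrist_force: [-2.5, 26.8, 6.7]
opening: 0.0082
```

Run:
```python
from h import *
np.set_printoptions(precision=4,suppress=True)
o=snap('wrist','w2.png');snap('scene','sc2.png',(120,80,320,280),3)
print(o['time'],o['ee_pos'],o['tcp_rot'],o['opening'],o['wrist_force'])
```

```text
3.25 [0.4263 0.0599 0.1381] [71.7179 89.4244 75.8751] 0.00820997949146236 [-2.5168 26.793   6.6696]
```

View pics/w2.png

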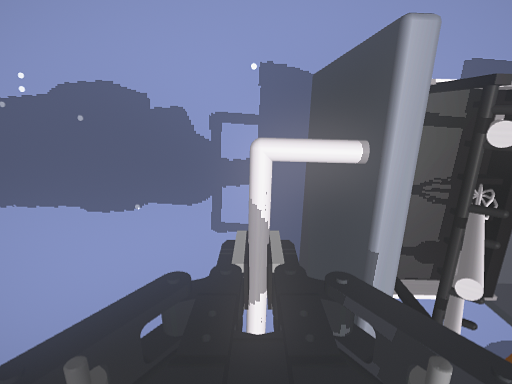

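View pics/sc2.png

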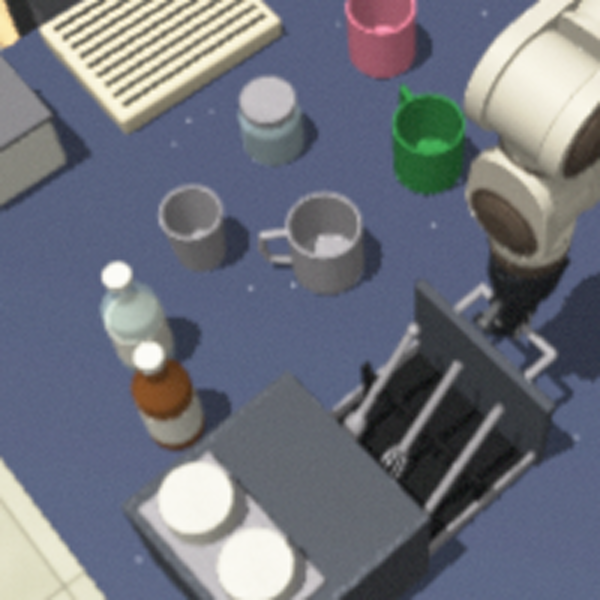

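carry_out --pt "0 0 0 0 0 0 45" --pt "0 0 0 0 0 0 45" --pt "0 0 0 -40 0 0 45" --pt "0 0 0 -50 0 10 45" --pt "0 0 0 -30 -20 40 45" --pt "0 0 0 0 -20 40 45" --pt "0 0 0 0 0 0 45" --pt "0 0 0 0 0 0 45"

```text
time: 4.35
ee_pos: [0.5185, 0.022, 0.256]
tcp_rot: [-176.7, 89.9, -172.7]
wrist_force: [-0.8, 0.4, 0.7]
opening: 0.0384
```

Run:
```python
from h import *
np.set_printoptions(precision=4,suppress=True)
o=snap('wrist','w3.png',None,1.5);snap('scene','sc3.png',(140,100,310,260),4.6); snap('side','sd3.png',(130,100,400,270),2.9)
print(o['time'],o['ee_pos'],o['tcp_rot'],Rt(o['tcp_rot']),o['opening'],o['wrist_force'])
```

```text
4.35 [0.5185 0.022  0.256 ] [-176.6781   89.9339 -172.717 ] [[-0.0011 -0.0691  0.9976]
 [-0.0001  0.9976  0.0691]
 [-1.     -0.0001 -0.0012]] 0.038381106337725186 [-0.7893  0.3954  0.6931]
```

View pics/w3.png

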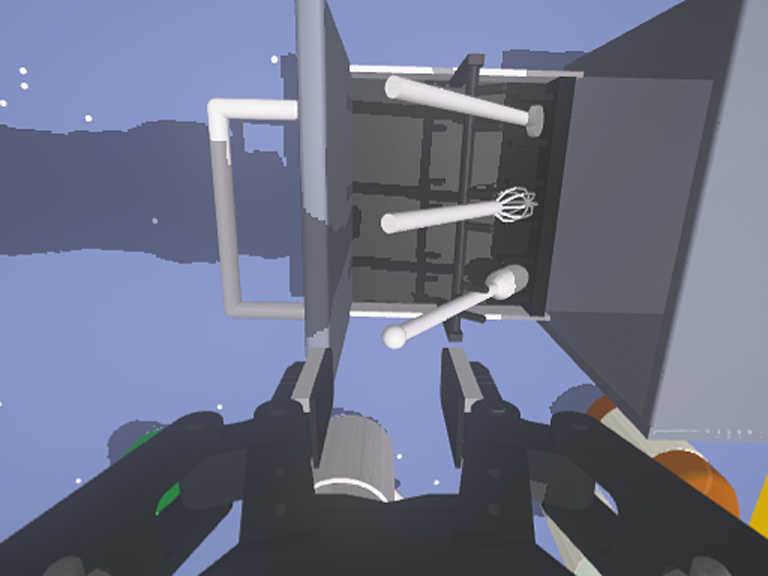

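View pics/sc3.png

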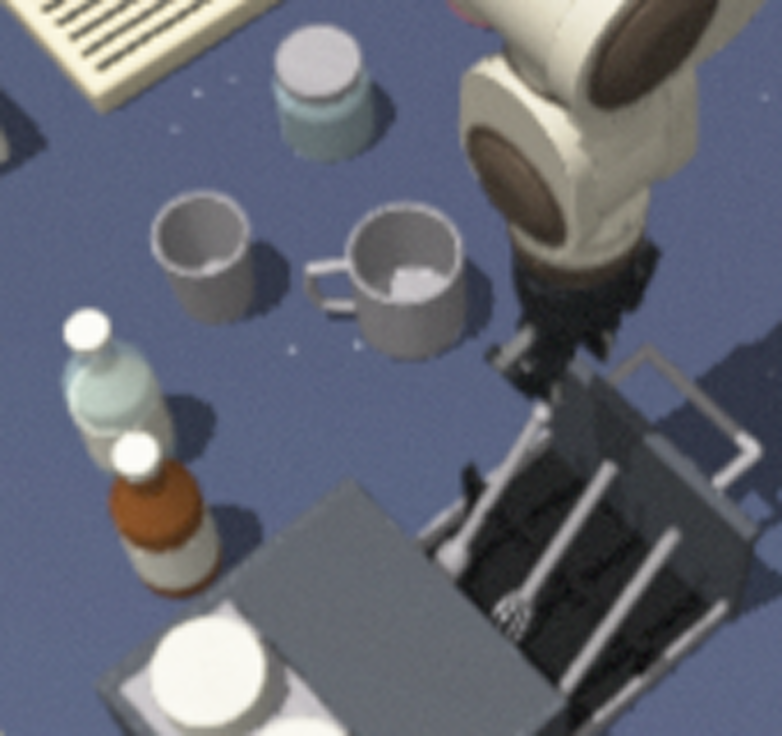

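View pics/sd3.png

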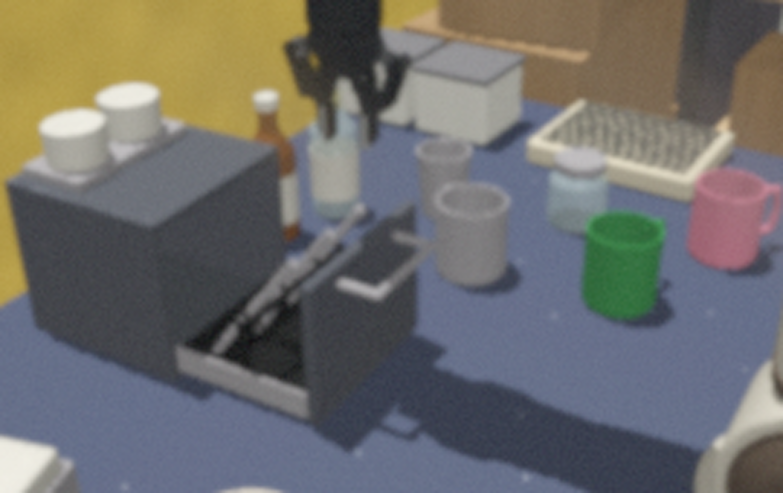

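Run:
```python
from h import *
np.set_printoptions(precision=4,suppress=True)
o=sensors.get_obs()
s=lambda x,y:(140+x/4.6,100+y/4.6); d=lambda x,y:(130+x/2.9,100+y/2.9); w=lambda x,y:(x/1.5,y/1.5)
print('ball w',onz('wrist',w(395,336),.168,o),'s',onz('scene',s(541,410),.168),tri([('wrist',w(395,336)),('scene',s(541,410))],o))
print('tops', onz('wrist',w(388,221),.168,o),onz('wrist',w(396,88),.168,o))
print('side ball',onz('side',d(360,210),.168))
for z in(.024,):print('foot',onz('wrist',w(516,279),z,o),'whisk',onz('wrist',w(517,205),z,o))
a=onz('wrist',w(218,106),.155,o);b=onz('wrist',w(231,310),.155,o);print('bar',a,b,np.degrees(np.arctan2(b[0]-a[0],a[1]-b[1])))
a=onz('scene',s(645,352),.155);b=onz('scene',s(757,450),.155);print('bar scene',a,b,np.degrees(np.arctan2(a[0]-b[0],b[1]-a[1])))
print('jug rim scene',onz('scene',s(405,251),.1),'side',onz('side',d(472,203),.1),tri([('side',d(472,203)),('scene',s(405,251))]))
print('handle top end',onz('scene',s(309,267),.085),onz('scene',s(318,305),.035))
```

```text
ball w [ 0.5248 -0.0008  0.168 ] s [ 0.522  -0.0023  0.168 ] (array([0.5244, 0.0012, 0.175 ]), [np.float64(0.0008497120977760031), np.float64(0.000849712097776047)])
tops [0.5162 0.0643 0.168 ] [0.5155 0.1291 0.168 ]
side ball [ 0.5215 -0.0007  0.168 ]
foot [0.6354 0.0025 0.024 ] whisk [0.6263 0.067  0.024 ]
bar [0.4236 0.116  0.155 ] [0.4271 0.0036 0.155 ] 1.7761867939411284
bar scene [0.4301 0.0055 0.155 ] [0.4209 0.1155 0.155 ] 4.776962543492573
jug rim scene [ 0.4933 -0.1997  0.1   ] side [ 0.4893 -0.1922  0.1   ] (array([ 0.4929, -0.2008,  0.0959]), [np.float64(0.0011593438413641474), np.float64(0.0011593438413641144)])
handle top end [ 0.5546 -0.2439  0.085 ] [ 0.5567 -0.2374  0.035 ]
```

Run:
```python
from h import *
np.set_printoptions(precision=2,suppress=True)
o=sensors.get_obs();print(o['q'])
im=cv2.imread('pics/raw_sc3.png')
c=np.array([.4925,-.1995,0])
for a in (147,155):
    t=np.radians(a);ex=np.array([np.cos(t),np.sin(t),0])
    for k,z in ((0.045,.1),(-.083,.08)):
        print(a,k,(proj('scene',c+ex*k+[0,0,z])[0]-[140,100])*4.6)
th=np.linspace(0,6.28,40)
print()
big=cv2.imread('pics/sc3.png')
for z,col in ((.1,(0,0,255)),(0,(0,255,0))):
    P=c+np.c_[.045*np.cos(th),.045*np.sin(th),0*th+z]
    for p in (proj('scene',P)-[140,100])*4.6: cv2.circle(big,tuple(int(v) for v in p),2,col,-1)
for a,col in ((147,(255,0,255)),(155,(0,255,255))):
    t=np.radians(a);ex=np.array([np.cos(t),np.sin(t),0])
    P=[c+ex*k+[0,0,z] for k,z in((-.045,.085),(-.083,.085),(-.083,.03),(-.045,.03))]
    cv2.polylines(big,[((proj('scene',P)-[140,100])*4.6).astype(int)],False,col,1)
cv2.imwrite('pics/ov.png',cv2.resize(big[150:400,250:550],None,fx=2.4,fy=2.4))
```

```text
[ 2.49  1.28  9.06 97.76  0.   88.47]
147 0.045 [463.92 244.53]
147 -0.083 [301.33 274.83]
155 0.045 [462.5  237.66]
155 -0.083 [303.44 287.57]
```

View pics/ov.png

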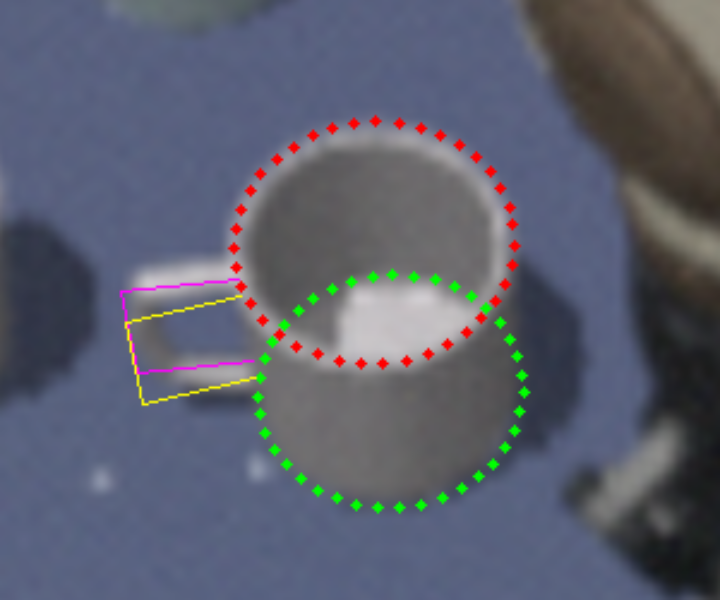

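carry_out --pt "0 0 0 0 -23.8 24.4 45" --pt "-9.8 0 0 0 0 0 45" --pt "-9.8 0 0 0 0 0 45" --pt "-9.8 0 0 0 0 0 45" --pt "-9.8 0 0 0 0 0 45" --pt "-9.8 0 0 0 0 0 45" --pt "-9.8 0 0 0 0 0 45" --pt "-9.8 0 0 0 0 0 45" --pt "-9.8 0 0 0 0 0 45" --pt "-10.1 0 0 0 0 0 45" --pt "0 0 0 0 0 0 45" --pt "0 0 0 0 0 0 45"

```text
time: 6.0
ee_pos: [0.5447, 0.0004, 0.2566]
tcp_rot: [-98.2, 90.0, -6.0]
wrist_force: [0.7, -0.0, -0.2]
opening: 0.0383
```

Run:
```python
from h import *
np.set_printoptions(precision=4,suppress=True)
o=snap('wrist','w4.png',None,1.5)
print(o['time'],o['ee_pos'],Rt(o['tcp_rot']),o['opening'],o['q'])
```

```text
6.0 [0.5447 0.0004 0.2566] [[ 0.0005 -0.9992 -0.0401]
 [-0.0001 -0.0401  0.9992]
 [-1.     -0.0005 -0.0001]] 0.0383331383295593 [ 0.0465  4.8633 12.7918 97.9009 -0.0029 -2.2498]
```

View pics/w4.png

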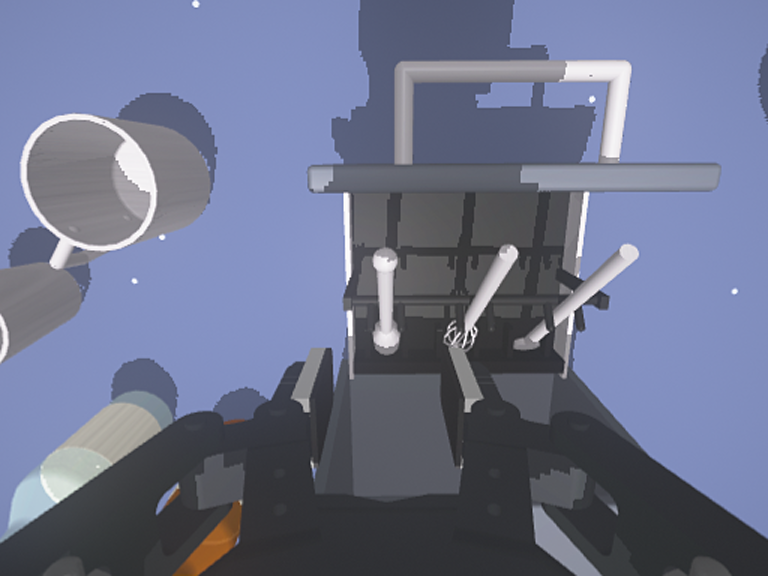

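Run:
```python
from h import *
np.set_printoptions(precision=4,suppress=True)
o=sensors.get_obs();w=lambda x,y:(x/1.5,y/1.5)
b=onz('wrist',w(385,259),.168,o);f=onz('wrist',w(386,336),.024,o);print(b,f, 'mid pads col',proj('wrist',[[.5445,0,.14]],o)*1.5)
print('jug rim',onz('wrist',w(89,182),.1,o)); print('handle',onz('wrist',w(62,252),.085,o))
h=[onz('wrist',w(*p),.155,o) for p in((404,71),(624,71))];print(h)
```

```text
[ 0.5238 -0.0008  0.168 ] [0.6278 0.004  0.024 ] mid pads col [[385.0661 282.135 ]]
jug rim [ 0.4941 -0.2     0.1   ]
handle [ 0.5462 -0.2372  0.085 ]
[array([0.4284, 0.0051, 0.155 ]), array([0.4238, 0.1174, 0.155 ])]
```

carry_out --pt "0 0 0 40 0 0 45" --pt "0 0 0 50 0 0 45" --pt "0 0 0 30 0 0 45" --pt "0 0 0 15.5 0 0 45" --pt "0 0 0 0 0 0 45" --pt "0 0 0 0 0 0 0" --pt "0 0 0 0 0 0 0" --pt "0 0 0 0 0 0 0" --pt "0 0 0 0 0 0 0" --pt "0 0 0 0 0 0 0" --squeeze 70

```text
time: 7.3
ee_pos: [0.5455, 0.0002, 0.122]
tcp_rot: [-96.9, 89.9, -4.4]
wrist_force: [-0.3, -0.0, 6.0]
opening: 0.008
```

Run:
```python
from h import *
o=snap('wrist','w5.png',None,1.5);print(o['ee_pos'],o['opening'])
```

```text
[5.45505161e-01 1.64256772e-04 1.22043298e-01] 0.00796490017807427
```

View pics/w5.png

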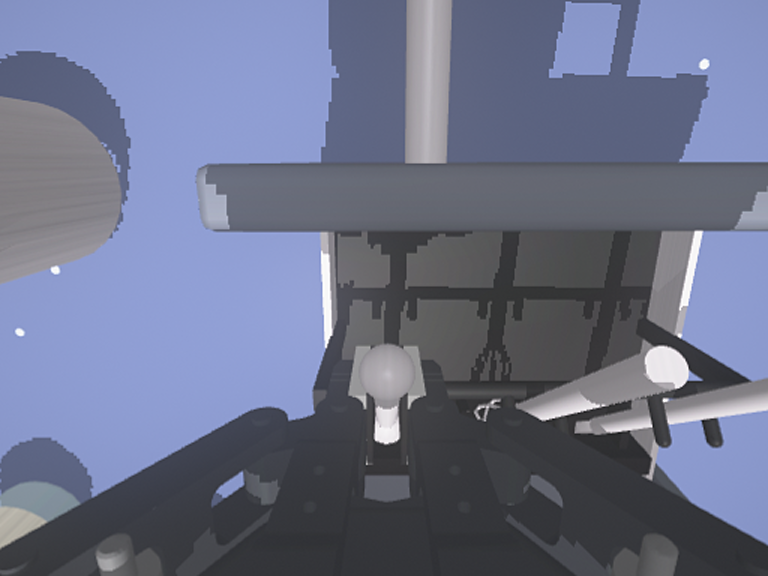

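carry_out --pt "0 0 0 -10 0 0 0" --pt "0 0 0 -20 0 0 0" --pt "0 0 0 -30 0 0 0" --pt "0 0 0 -40 0 0 0" --pt "0 0 0 -40 0 0 0" --pt "0 0 0 -30 0 0 0" --pt "0 0 0 -10 0 0 0" --pt "0 0 0 0 0 0 0" --pt "0 0 0 0 0 0 0"

```text
time: 8.48
ee_pos: [0.5447, 0.0002, 0.2993]
tcp_rot: [87.5, 89.9, -180.0]
wrist_force: [0.0, -0.4, -0.9]
opening: 0.0081
```

Run:
```python
from h import *
o=snap('wrist','w6.png',None,1.5);print(o['ee_pos'],o['opening'],o['q']);snap('side','sd6.png',(130,40,330,240),3);snap('scene','sc6.png',(140,60,340,260),3)
```

```text
[5.44718823e-01 2.36417325e-04 2.99309798e-01] 0.008054239882080563 [ 2.48756398e-02  6.56816471e+00  1.94975426e+01  1.03049979e+02
 -1.58426880e-05 -2.47160239e+00]
```

View pics/w6.png

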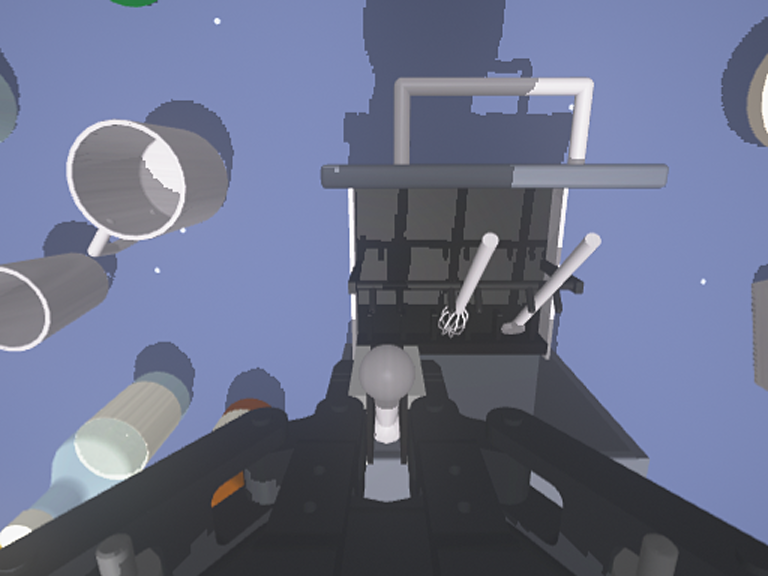

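View pics/sd6.png

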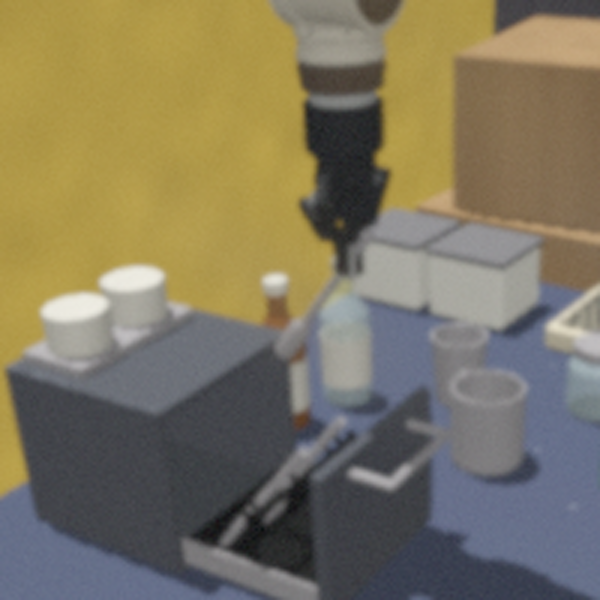

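View pics/sc6.png

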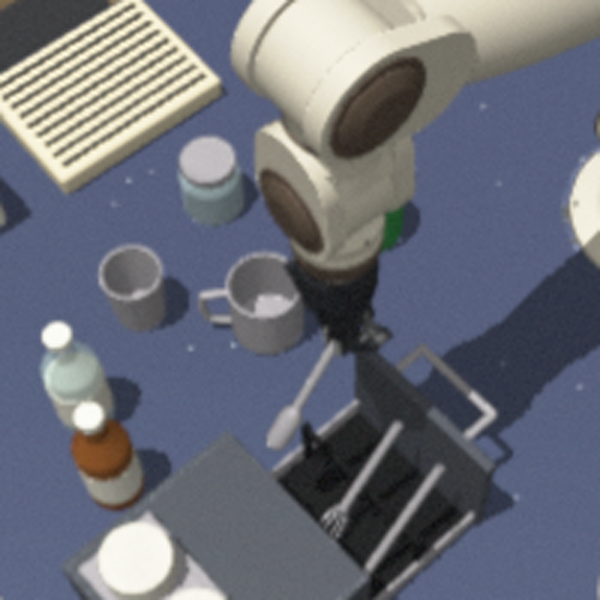

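carry_out --pt "9 0 0 0 0 0 0" --pt "9 0 0 0 0 0 0" --pt "9.3 0 0 0 0 0 0" --pt "9 0 0 0 0 0 0" --pt "0 0 0 0 -5.4 -20 0" --pt "0 0 0 0 0 -35 0" --pt "0 0 0 0 0 -45 0" --pt "0 0 0 0 0 -45 0" --pt "0 0 0 0 0 -35 0" --pt "0 0 0 0 0 -14.6 0" --pt "0 0 0 0 0 0 0" --pt "0 0 0 0 0 0 0"

```text
time: 10.12
ee_pos: [0.4416, -0.164, 0.3006]
tcp_rot: [40.3, 90.0, 96.5]
wrist_force: [-0.1, 0.6, -1.5]
opening: 0.0078
```

Run:
```python
from h import *
np.set_printoptions(precision=4,suppress=True)
o=snap('wrist','w7.png',None,1.5);print(o['ee_pos'],Rt(o['tcp_rot']),o['opening'],o['q']);snap('side','sd7.png',(200,40,400,240),3);snap('scene','sc7.png',(140,60,340,260),3)
r=Rt(o['tcp_rot']);ex=r[:,1]
g=o['ee_pos']+[0,0,.019]; u=ex*np.sin(np.radians(37))+[0,0,np.cos(np.radians(37))]
f=g-u*.1453;b=f+u*.18;print(f,b)
for n,(a,c) in (('side',(200,40)),('scene',(140,60))): print(n,(proj(n,[f,b])-[a,c])*3)
```

```text
[ 0.4416 -0.164   0.3006] [[-0.     -0.8316  0.5554]
 [ 0.0003  0.5554  0.8316]
 [-1.      0.0002  0.0003]] 0.007847334312701515 [-20.3808  -3.6352   9.2256 102.8696   0.0174  13.3557]
[ 0.5143 -0.2125  0.2036] [ 0.4242 -0.1524  0.3473]
side [[270.2167 298.5739]
 [320.6397 206.1747]]
scene [[236.9511 239.6841]
 [331.934  155.1344]]
```

View pics/w7.png

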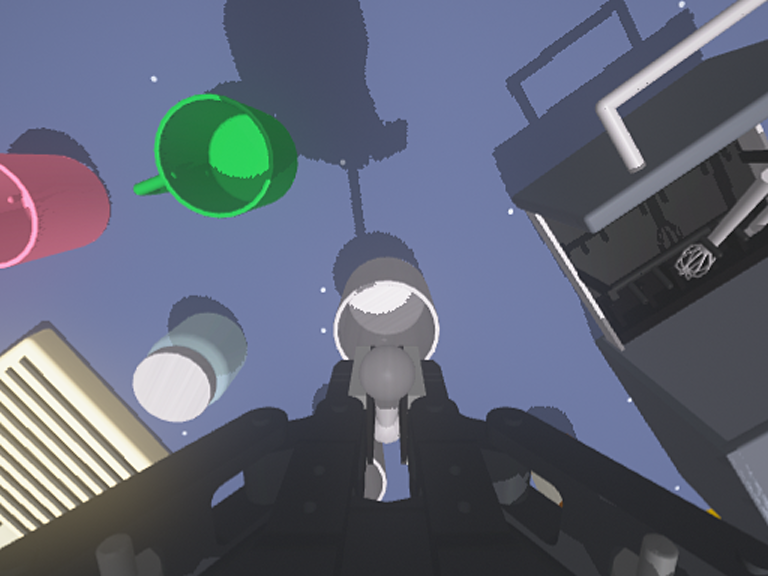

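View pics/sd7.png

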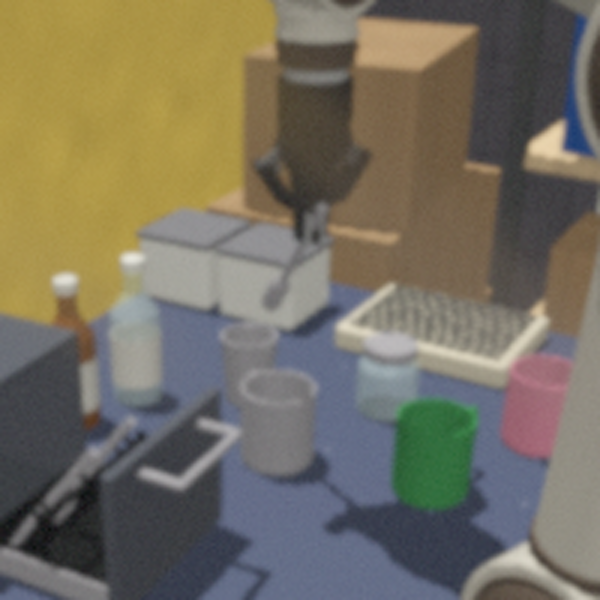

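View pics/sc7.png

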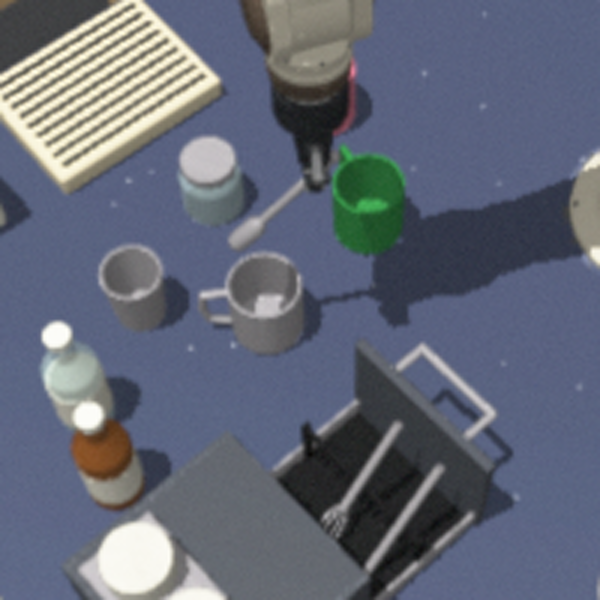

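Run:
```python
from h import *
o=sensors.get_obs();r=Rt(o['tcp_rot']);ex=r[:,1];ey=-r[:,2]
C=np.array([.4935,-.2,.1])
print(proj('wrist',[C+ex*.045,C+ey*.045,C-ey*.045],o)*1.5, (C-o['ee_pos'])@ex)
crop('raw_w7.png','w7c.png',200,170,310,260,7)
```

```text
[[384.25746296 277.35519386]
 [330.93937667 329.05080345]
 [437.72507088 329.02872158]] -0.06331528989411501
```

View pics/w7c.png

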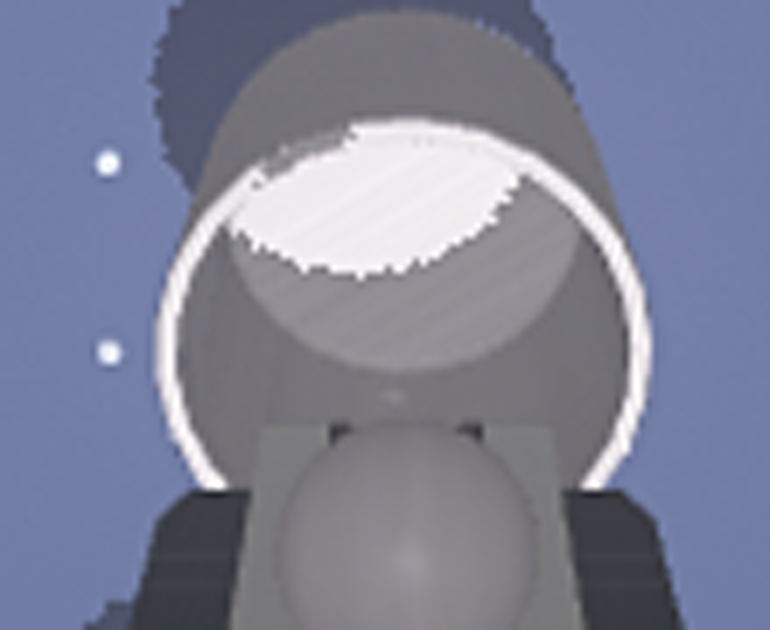

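carry_out --pt "0 0 0 20 -1 1 0" --pt "0 0 0 35 0 0 0" --pt "0 0 0 30 0 0 0" --pt "0 0 0 20 0 0 0" --pt "0 0 0 20 0 0 0" --pt "0 0 0 20 0 0 0" --pt "0 0 0 20 0 0 0" --pt "0 0 0 10 0 0 0" --pt "0 0 0 0 0 0 0" --pt "0 0 0 0 0 0 0"

```text
time: 11.52
ee_pos: [0.4429, -0.1642, 0.1265]
tcp_rot: [-76.3, 90.0, -20.1]
wrist_force: [-0.4, -0.4, -1.2]
opening: 0.0083
```

Run:
```python
from h import *
np.set_printoptions(precision=4,suppress=True)
o=snap('wrist','w8.png',None,1.5);print(o['ee_pos'],o['wrist_force']);snap('side','sd8.png',(240,110,360,230),5);snap('scene','sc8.png',(180,90,300,210),5)
```

```text
[ 0.4429 -0.1642  0.1265] [-0.3688 -0.4402 -1.2175]
```

View pics/sd8.png

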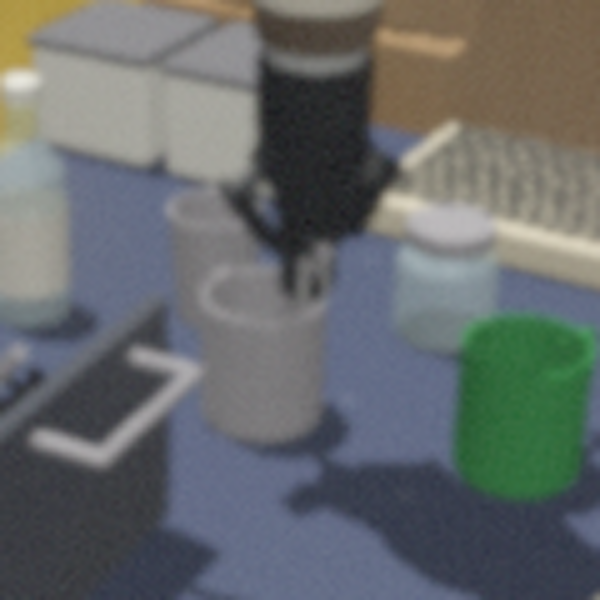

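View pics/sc8.png

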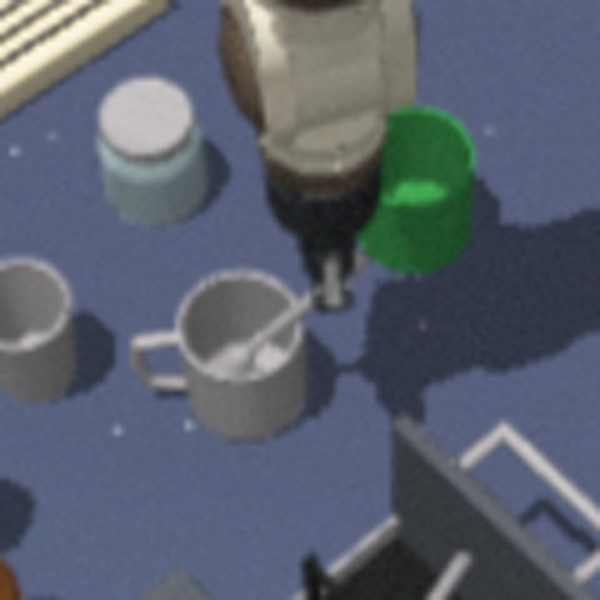

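View pics/w8.png

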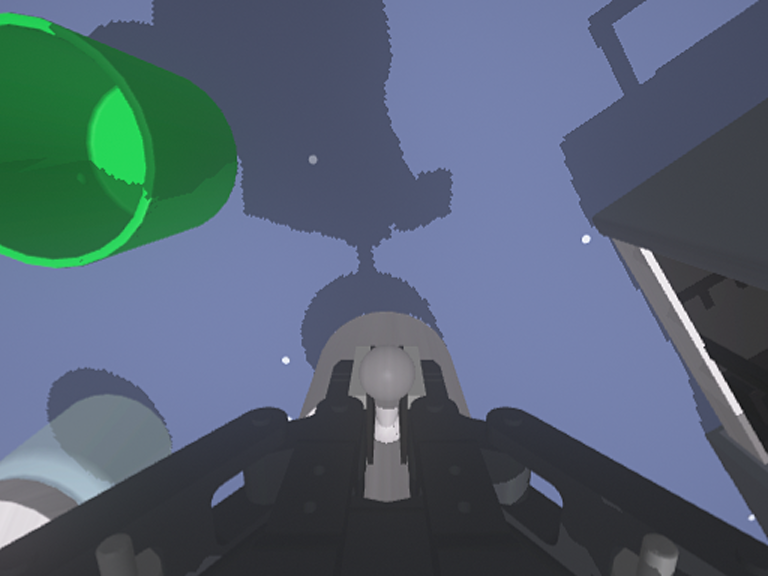

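carry_out --pt "0 0 0 4 -2 0 0" --pt "0 0 0 4 -2 0 0" --pt "0 0 0 2 -1 0 0" --pt "0 0 0 0 0 0 0"

```text
time: 12.18
ee_pos: [0.4469, -0.1671, 0.1157]
tcp_rot: [-74.1, 90.0, -17.9]
wrist_force: [1.3, -0.9, -0.7]
opening: 0.0081
```

carry_out --pt "0 0 0 0 0 0 13" --pt "0 0 0 0 0 0 16" --pt "0 0 0 0 0 0 20" --pt "0 0 0 0 0 0 25" --pt "0 0 0 0 0 0 32" --pt "0 0 0 0 0 0 32" --pt "0 0 0 0 0 0 32"

```text
time: 13.05
ee_pos: [0.4467, -0.167, 0.1158]
tcp_rot: [-24.1, 90.0, 32.1]
wrist_force: [-0.1, -0.7, 0.4]
opening: 0.0274
```

Run:
```python
from h import *
np.set_printoptions(precision=4,suppress=True)
o=snap('wrist','w9.png',None,1.5);print(o['ee_pos'],o['wrist_force'],o['opening']);snap('scene','sc9.png',(180,90,300,210),5)
```

```text
[ 0.4467 -0.167   0.1158] [-0.0782 -0.6659  0.3519] 0.027416630466162717
```

View pics/sc9.png

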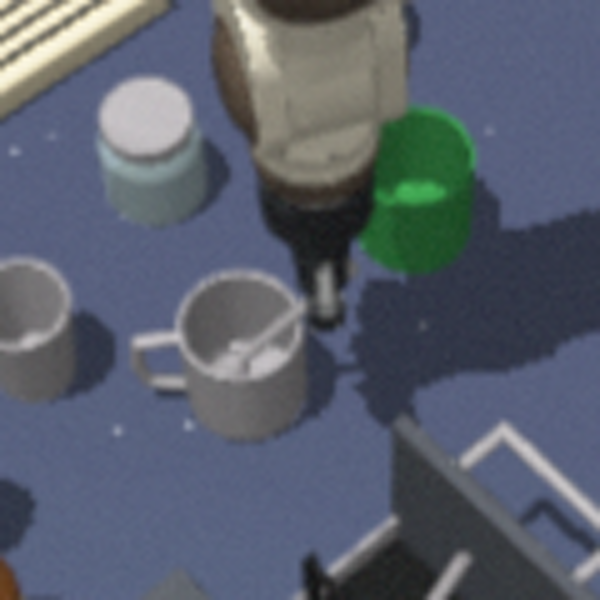

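View pics/w9.png

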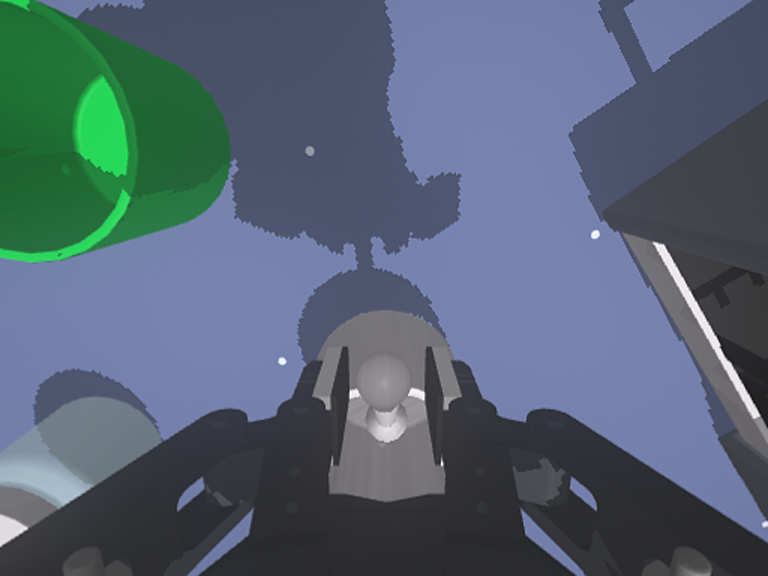

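carry_out --pt "0 0 0 -10 0 0 32" --pt "0 0 0 -30 0 0 32" --pt "0 0 0 -40 0 0 32" --pt "0 0 0 -40 0 0 32" --pt "0 0 0 -40 0 0 32" --pt "0 0 0 0 0 0 40"

```text
time: 13.9
ee_pos: [0.4476, -0.1673, 0.2795]
tcp_rot: [-77.1, 89.7, -20.9]
wrist_force: [0.2, 0.3, -0.6]
opening: 0.0344
```

Run:
```python
from h import *
np.set_printoptions(precision=4,suppress=True)
o=snap('wrist','w10.png',None,1.5);print(o['ee_pos'],o['wrist_force'],o['opening'],o['q']);snap('scene','sc10.png',(180,90,300,210),5);snap('side','sd10.png',(240,110,360,230),5)
```

```text
[ 0.4476 -0.1673  0.2795] [ 0.1622  0.3217 -0.5698] 0.03436760116744732 [-20.4935  -3.8438   6.608  100.1362  -0.002   13.3082]
```

View pics/sc10.png

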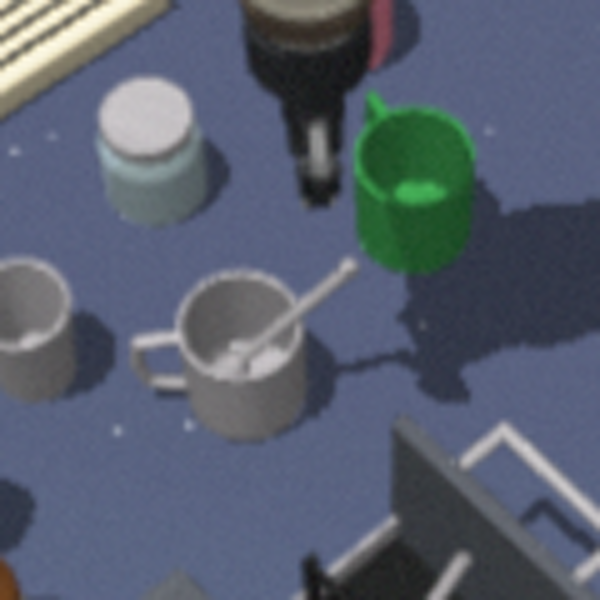

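View pics/sd10.png

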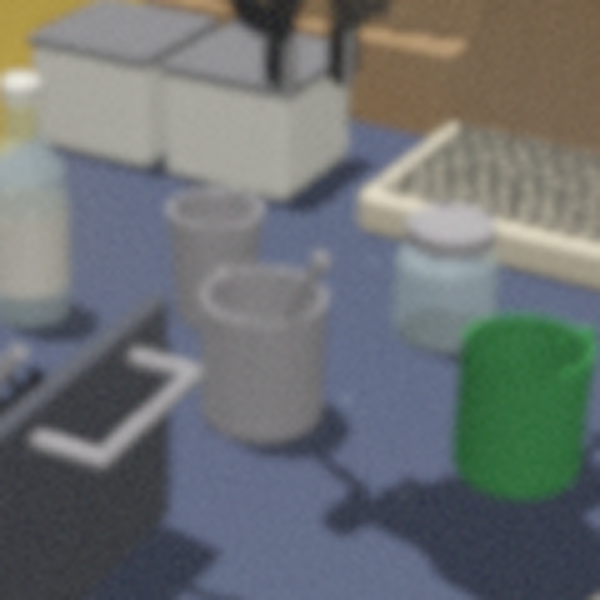

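View pics/w10.png

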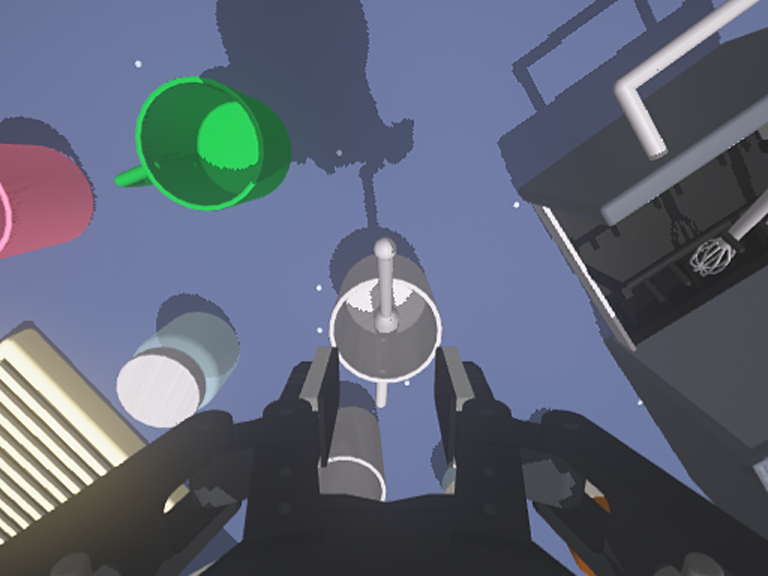

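Excellent: the muddler leans from the foot (387,318) to the ball (385,246), opposite the handle (382,395). A quick check of its numbers:

Run:
```python
from h import *
np.set_printoptions(precision=4,suppress=True)
o=sensors.get_obs();w=lambda x,y:(x/1.5,y/1.5);s=lambda x,y:(180+x/5,90+y/5);d=lambda x,y:(240+x/5,110+y/5)
print(tri([('wrist',w(385,246)),('scene',s(349,265)),('side',d(320,259))],o)); print('rim',onz('wrist',w(386,330),.1,o),onz('wrist',w(385,246),.16,o))
h=[onz('wrist',w(*p),.155,o) for p in((628,88),)];print(h)
```

```text
(array([ 0.4273, -0.1549,  0.1642]), [np.float64(0.0014055010444400692), np.float64(0.0012985530103906996), np.float64(0.0003061439946642528)])
rim [ 0.4916 -0.197   0.1   ] [ 0.4268 -0.1544  0.16  ]
[array([0.4289, 0.0067, 0.155 ])]
```

carry_out --pt "0 0 0 0 20 25 45" --pt "0 0 0 0 35 42 45" --pt "0 0 0 0 35 43.4 45" --pt "0 0 0 0 35 42 45" --pt "0 0 0 0 20 25 45" --pt "9 0 0 0 0 0 45" --pt "9 0 0 0 0 0 45" --pt "9 0 0 0 0 0 45" --pt "9 0 0 0 0 0 45" --pt "9 0 0 0 0 0 45" --pt "8.7 0 0 0 0 0 45" --pt "0 0 0 0 0 0 45"

```text
time: 15.55
ee_pos: [0.4246, 0.0611, 0.2748]
tcp_rot: [-173.6, 89.9, -171.0]
wrist_force: [-0.2, -1.0, -1.4]
opening: 0.0382
```

Run:
```python
from h import *
np.set_printoptions(precision=4,suppress=True)
o=snap('wrist','w11.png',None,1.5);print(o['time'],o['ee_pos'],Rt(o['tcp_rot']),o['opening'],o['q'])
```

```text
15.55 [0.4246 0.0611 0.2748] [[-0.0016 -0.0446  0.999 ]
 [-0.0003  0.999   0.0446]
 [-1.     -0.0002 -0.0016]] 0.03816830264300269 [  8.1835 -10.1118   0.4454 100.6521  -0.0013  95.6261]
```

View pics/w11.png

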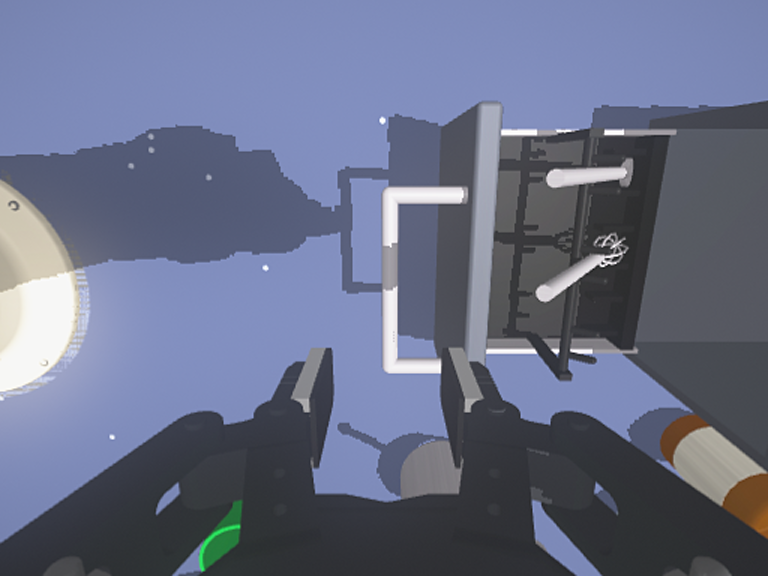

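carry_out --pt "0 0 0 45 0 1.5 45" --pt "0 0 0 45 0 0 45" --pt "0 0 0 35 0 0 45" --pt "0 0 0 13 0 0 45" --pt "0 0 0 0 0 0 45" --pt "0 0 0 0 0 0 0" --pt "0 0 0 0 0 0 0" --pt "0 0 0 0 0 0 0" --pt "0 0 0 0 0 0 0" --squeeze 30

```text
time: 16.73
ee_pos: [0.4272, 0.0613, 0.1392]
tcp_rot: [5.1, 89.9, 7.6]
wrist_force: [0.2, -0.2, 6.1]
opening: 0.0089
```

carry_out --pt "0 0 0 0 0 10 0" --pt "0 0 0 0 0 20 0" --pt "0 0 0 0 0 25 0" --pt "0 0 0 0 0 25 0" --pt "0 0 0 0 0 25 0" --pt "0 0 0 0 0 25 0" --pt "0 0 0 0 0 20 0" --pt "0 0 0 0 0 12 0" --pt "0 0 0 0 0 6 0" --pt "0 0 0 0 0 0 0"

```text
time: 17.98
ee_pos: [0.5957, 0.0688, 0.1393]
tcp_rot: [10.9, 89.8, 13.5]
wrist_force: [1.0, 1.0, 6.5]
opening: 0.0086
```

carry_out --pt "0 0 0 0 0 2 0" --pt "0 0 0 0 0 2 0" --pt "0 0 0 0 0 1.5 0" --pt "0 0 0 0 0 1.5 0" --pt "0 0 0 0 0 0 0" --pt "0 0 0 0 0 0 0"

```text
time: 18.73
ee_pos: [0.5997, 0.069, 0.1393]
tcp_rot: [164.7, 89.9, 167.2]
wrist_force: [-13.2, 0.3, 11.9]
opening: 0.0084
```

carry_out --pt "0 0 0 0 0 0 45" --pt "0 0 0 0 0 0 45" --pt "0 0 0 0 0 0 45" --pt "0 0 0 -30 0 0 45" --pt "0 0 0 -40 0 0 45" --pt "0 0 0 -40 0 0 45" --pt "0 0 0 -20 0 -40 45" --pt "0 0 0 0 0 -40 45" --pt "0 0 0 0 0 0 45" --pt "0 0 0 0 0 0 45"

```text
time: 19.98
ee_pos: [0.5218, 0.0653, 0.2679]
tcp_rot: [0.8, 90.0, 3.3]
wrist_force: [-0.7, -0.7, 0.0]
opening: 0.0381
```

Run:
```python
from h import *
np.set_printoptions(precision=4,suppress=True)
o=snap('wrist','w12.png',None,1.5);print(o['time'],o['ee_pos'],o['wrist_force']);snap('scene','sc12.png',(140,90,310,260),4);snap('side','sd12.png',(130,110,380,260),3)
```

```text
19.975 [0.5218 0.0653 0.2679] [-0.7012 -0.7206  0.0431]
```

View pics/w12.png

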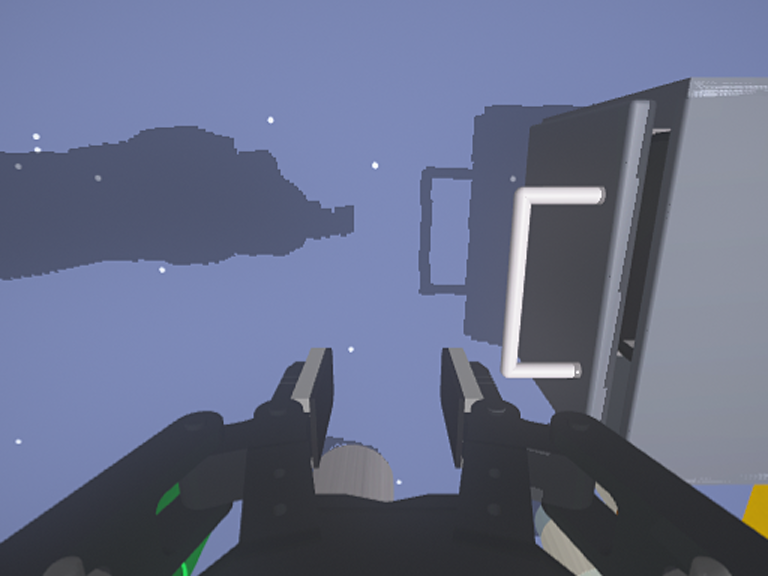

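View pics/sc12.png

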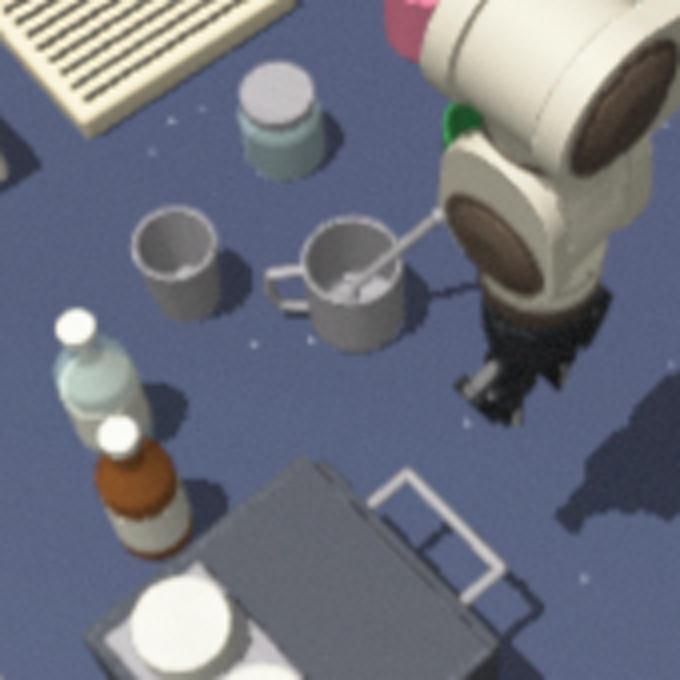

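View pics/sd12.png

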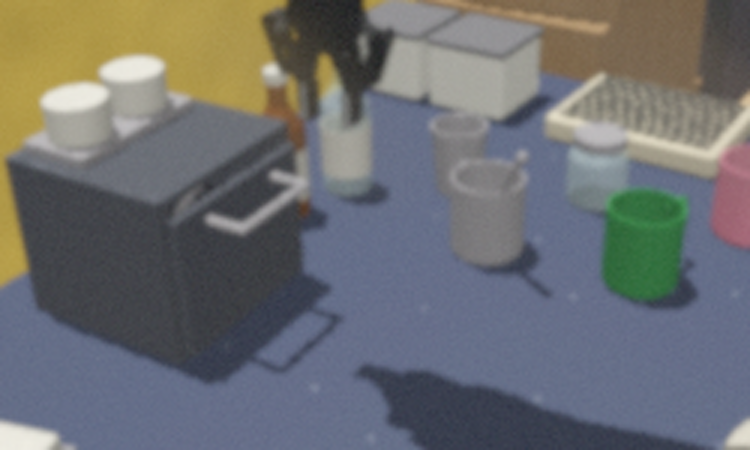

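Run:
```python
from h import *
o=sensors.get_obs();w=lambda x,y:(x/1.5,y/1.5)
print([onz('wrist',w(*p),.155,o) for p in((523,195),(510,370))])
a=cv2.imread('pics/scene0.png').astype(int);b=cv2.imread('pics/raw_sc12.png').astype(int)
d=np.abs(a-b).sum(2)[190:320,150:280];print('cabinet-region mean diff',d.mean(),(d>60).sum())
from workcell import job_done
job_done()
```

```text
[array([0.59782361, 0.12232531, 0.155     ]), array([0.60393304, 0.01195431, 0.155     ])]
cabinet-region mean diff 8.610473372781065 473
the job is handed in; nothing more can be done
```

The job is done and handed in at about 20 s. I pulled the drawer out and stood the muddler foot down in the steel jug. Its shaft leans on the rim opposite the handle. Then I pushed the drawer back in until it met its end stop.

- **Muddler:** I measured the ball on top in all three cameras. It is about 164 mm above the table and about 77 mm out from the jug axis, opposite the handle. The three views agree to about 1.4 mm.
- **Jug:** The rim measured within about 4 mm of where it was at the start, and the jug stands upright.
- **Drawer:** The handle bar is back within about 1 mm of its starting position. I felt about 13 N against the end stop before letting go.
- **Other things:** The last look into the open drawer, just before closing, showed the spoon and whisk in their places. No bystander visibly moved in the last scene and side pictures. I did not measure their positions again, and the bowl was not in those close-ups.
- **Disagreements:** My early estimates of the cabinet's heading ranged from about 2° to 5°. I pulled at 4°, which put about 27 N sideways on the gripper at the end of the pull, below the limits. I used 2.5° for closing. A rough before-and-after comparison of the cabinet area showed 473 changed pixels. I did not look into these, but the gripper and its shadow had moved in that area.

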